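# Hang a jade comb's teeth over the step's edge for a flaw check

## Task

Get the jade comb ready for its flaw check: push it flat across the wooden display step with the fingertips until its teeth, all of them and only the teeth, stick out past the step's far edge above the light pad, and press the pad's round button right down to switch the light on. The comb must stay lying on the step and is not to be picked up; leave the other pieces where they are, and finish with the hand clear.

Things in the scene. Friction and masses are not known exactly. Their poses are not given: they have to be found in the camera images.
- comb: Flat pale-green jade comb lying on the step: 110 mm wide, 80 mm from back to tooth tips (55 mm solid back, nine 25 mm teeth), 8 mm thick, about 0.18 kg. Origin: on the underside, middle of the line of tooth roots. x points along the teeth (to the step's far edge, give or take 0.3 rad at the start), y along its width, z up. It tips off if the roots go some 18 mm past the edge.
- comb_root_left (a point): Point on the comb's underside on the line of tooth roots, 45 mm to the left (comb y = +45 mm) of its middle.
- comb_root_right (a point): Point on the comb's underside on the line of tooth roots, 45 mm to the right (comb y = -45 mm) of its middle.
- comb_back (a point): Middle of the straight outer face of the comb's back, half-way up its 8 mm thickness (comb x = -55 mm). The straight face is 94 mm long. The centre of mass lies 36 mm in front of it, 19 mm behind the roots.
- step_edge (a point): Middle of the upper far edge of the display step, a fixed light-wood bench 200 mm deep (x), 520 mm long (y), its top 40 mm above the table. x points out over the edge, square to it, y along the edge, z up. The step's top is at z = 0 of this frame, from x = -200 mm to 0 and y = -260 to +260 mm.
- light_pad: Fixed flat LED light pad on the table, tucked under the step's far edge: 130 mm (x) by 420 mm (y), 12 mm thick, aluminium frame with a white face. Origin: centre of its underside.
- pad_button (a joint): Travel of the light pad's spring push button: 0 up, 0.005 m fully down, which takes about 4 N straight down; anything from 0.0038 m counts as pressed right down. It springs back up when let go.
- pad_button_top (a point): Middle of the top of the light pad's round white button, 26 mm across, 33 mm above the table, at the pad's left end (pad y = +180 mm).
- guasha: Bystander: flat jade scraping board without teeth, 100 by 50 mm, 7 mm thick, on the step beside the comb (either side). Origin: centre of its underside.
- bangle: Bystander: jade bangle lying on the step near one end, 74 mm across, 11 mm high. Origin: centre of its underside.
- teapot: Bystander: miniature stone teapot standing on the step near the other end, 56 mm across the body, 82 mm over spout and handle, 42 mm high. Origin: centre of its underside.
- brush_pot: Bystander: cream stone brush pot with brushes, 86 mm across, about 250 mm high with the brushes, on the table to the left. Origin: centre of its underside.
- bowl: Bystander: yellow bowl of pebbles, 172 mm across, about 75 mm high, on the table to the left. Origin: centre of its underside.
- hairpin_long: Bystander: pale hairpin 175 mm long, 9 mm high, lying on the table to the right of the step. Origin: middle, on its underside.
- hairpin_short: Bystander: pale hairpin 130 mm long, 9 mm high, lying on the table to the right of the step. Origin: middle, on its underside.
Not all that is in view belongs to the job. What is shaped like the comb but orange or purple is not meant.

How it is judged:
On the way:
1. the light pad's button is pressed right down (value of joint pad_button above 0.0038 m), for 0.05 s.
At the end, for the whole second after the job is handed in: Both ends of the comb's line of tooth roots lie within 7 mm of the step's far edge (so all the teeth stick out and the back rests on the step, square to the edge), the comb lies flat and still on the step above the light pad, and the button, once pressed right down, has been let go (x of comb_root_left in the frame of step_edge between -0.007 and 0.007 m and z of comb_root_left in the frame of step_edge between -0.003 and 0.003 m and x of comb_root_right in the frame of step_edge between -0.007 and 0.007 m and z of comb_root_right in the frame of step_edge between -0.003 and 0.003 m and y of comb_back in the frame of step_edge between -0.15 and 0.15 m and angle between comb's own z axis and vertical below 0.05 rad and linear speed of comb below 0.005 m/s and value of joint pad_button below 0.002 m); the robot touches nothing.
It fails at once if the comb is pushed with the arm or the body of the gripper, not the fingers (contact force between comb and the arm above 2 N).
It fails at once if the comb is picked up or tipped (more than 8 mm off the step, or tilted by more than 0.12 rad) (z of comb_back in the frame of step_edge above 0.012 m or angle between comb's own z axis and vertical above 0.12 rad).
It fails at once if the flat scraping board, the bangle or the teapot is moved by more than 12 mm (distance of any of guasha, bangle, teapot from where it was at the start of the episode above 0.012 m).
It fails at once if the brush pot, the bowl or a hairpin is moved by more than 12 mm (distance of any of brush_pot, bowl, hairpin_long, hairpin_short from where it was at the start of the episode above 0.012 m).
It also fails if it takes over 42 s, if anything falls off the work surface, if the arm or the gripper's body presses on something with over 40 N, if the wrist force passes 120 N, or if a joint passes its speed limit or range.

## Robot

A 6-joint arm with a two-finger parallel gripper is mounted at the origin on the work surface. World frame = base frame: x ahead of the robot, y to its left, z up, the work surface at z = 0. Lengths are in m, angles in rad, forces in N, time in s.
With the tool pointing down it reaches from about 0.275 to 0.825 m from the base axis. Payload 5.2 kg.
Tool frame: the origin (TCP) lies at the very end of the fingers, on their centre line; the grasp point (between the pads) lies robot.grasp_offset behind it (robot.grasp_offset is the distance from the TCP to the grasp point, in m); y points along the fingers, z is the direction in which the jaws open and shut, and the axes are right-handed (so a half turn about y gives the same grasp; the last joint's range is limited). The gripper opens to 93 mm and grips with 3 to 60 N. Pads are 15 mm wide; open, the fingers measure 128 mm over their backs; the gripper's body (75 mm by 188 mm) begins 65 mm behind the grasp point.
Start: joints at [-0.203, 0.259, 1.535, -0, 1.348, -0.203], TCP at [0.55, 0, 0.219] pointing down, gripper open.
Joint ranges: [-3.14, 3.14], [-0.91, 2.08], [0.19, 2.58], [-1.22, 4.36], [0.22, 2.71], [-3.12, 3.12]. Speed limits (rad/s): [2.57, 2.57, 3.14, 3.14, 3.14, 3.14].

## Interface

Orientations are given as a 3x3 rotation matrix whose columns are the frame's x, y, z axes.
In Python, from cell import monitor, vision, workorder, robot gives the robot as it stands.
- The arm moves only by the tool send_rows, never from a script. Its argument "deltas" is a list that holds one entry, the list of rows, each a list of 7 numbers: the shift along the world's x, y, z in mm, then the turn, a rotation vector about the world's x, y, z in rad, then the finger opening in mm, from 0 to 93. A call has 1 to 12 rows; each row is the pose to reach, as a shift and turn from the pose commanded when the call began; what a row does not reach only later rows make up. A row lasts 1/12 s, in which the tool goes at most 41.7 mm and 7.16 degrees, less where a joint would pass 70% of its speed; a pose out of reach is approached as far as the arm can. A call with a gripper value outside its range is refused whole. The fingers move at their own pace and stop on an object; "grip_force" is the grip in N (left out, the last holds). Time passes only in rows, so rows that repeat a pose let the fingers close. It gives the time, the measured TCP pose, the force and the opening at its end, in the units of the state.
- monitor.read_state(): the state, without advancing time (a new reading comes with each control period).
- vision.snapshot(name): name is "scene" or "side" or "wrist"; returns the picture (420x560x3 uint8, blue, green, red); there is no depth.
- vision.camera_params(name): a dict with "camera_matrix" (3x3 intrinsics, pixels), "dist_coeffs" ([k1, k2, p1, p2, k3] as OpenCV has them; the pictures are not rectified), "camera_from_world" (4x4, takes a point from world to camera coordinates); the wrist camera has in their place "T_tool_cam" (4x4, takes a point from camera to tool coordinates, whose origin is the TCP and whose axes are the tool frame's). Camera axes: x right, y down, z forward; pixel columns grow to the right and rows downward; lengths in m; the calibration is good to about 2 mm. A picture is of the moment at which its call begins: read the wrist's pose just before it. camera_params takes no time and is no camera call.
- workorder.close_job(): hands the job in, once; it reports no verdict.
The state is a dict: "t": time; "joint_pos": joint angles; "joint_vel": joint speeds; "joint_efforts": joint torques, N m; "position": TCP position; "eef_rot": TCP orientation; "contact_force": force on the tool from outside, world axes, zero at the start; "ft_torque": the same for the moment, N m; "gripper_width": finger opening in m.
Only numpy, scipy, OpenCV 4.12 (cv2) and the standard library are available. Lean on these libraries where they do the work, as an engineer would, in place of code of your own. Each camera call takes 0.05 s, during which the arm holds its last target. There are 200 camera calls.

## Working session

There is one attempt and no reset: what is moved stays moved. The work goes in short steps, Python scripts to look and compute and a tool call to move; the robot and the scene stay as the last step left them, time stands still between calls to the robot, and variables do not carry over. Pictures are saved under pics/ and viewed, about 8 in all and at most 12, crops included, and the job is handed in when it is done.

Besides the shell and the picture viewer there is one more tool, called as a command line: name --argument value ..., lists and objects as JSON in quotes. send_rows: Moves the arm, as the interface text tells. Its arguments: {"type":"object","properties":{"deltas":{"type":"array","items":{"type":"array","items":{"type":"array","items":{"type":"number"}}}},"grip_force":{"type":"number"}},"required":["deltas"]}

```bash
mkdir -p pics; ls
python3 - <<'E'
from cell import monitor, vision, robot
import cv2, numpy as np
s=monitor.read_state(); print(s['t'],s['position'],np.round(s['eef_rot'],3).tolist(),s['gripper_width'],robot.grasp_offset)
for n in ['scene','side','wrist']:
    im=vision.snapshot(n); cv2.imwrite(f'pics/{n}0.png',im)
    p=vision.camera_params(n); print(n,{k:np.round(v,4).tolist() for k,v in p.items()})
E
```

```text
pics
0.0 [5.49467435e-01 1.10308780e-04 2.17845798e-01] [[-0.0, -0.002, 1.0], [-1.0, 0.0, -0.0], [-0.0, -1.0, -0.002]] 0.09312453753807894 0.0188
scene {'camera_matrix': [[469.6229, 0.0, 277.107], [0.0, 469.6229, 210.1391], [0.0, 0.0, 1.0]], 'dist_coeffs': [-0.1383, 0.0, 0.0, 0.0, 0.0], 'camera_from_world': [[0.6029, 0.7976, 0.0174, -0.2518], [0.5575, -0.4056, -0.7243, -0.2309], [-0.5706, 0.4464, -0.6893, 1.7472], [0.0, 0.0, 0.0, 1.0]]}
side {'camera_matrix': [[481.479, 0.0, 281.9516], [0.0, 481.479, 206.3377], [0.0, 0.0, 1.0]], 'dist_coeffs': [0.0358, 0.0, 0.0, 0.0, 0.0], 'camera_from_world': [[0.899, -0.438, 0.0019, -0.4485], [-0.3174, -0.6545, -0.6862, 0.1437], [0.3018, 0.6163, -0.7274, 1.2668], [0.0, 0.0, 0.0, 1.0]]}
wrist {'camera_matrix': [[305.2092, 0.0, 281.6481], [0.0, 305.2092, 211.8928], [0.0, 0.0, 1.0]], 'dist_coeffs': [-0.0612, 0.0, 0.0, 0.0, 0.0], 'T_tool_cam': [[-0.0011, 0.964, 0.2658, -0.0737], [0.0, -0.2658, 0.964, -0.1656], [1.0, 0.0011, 0.0003, 0.001], [0.0, 0.0, 0.0, 1.0]]}
```

View pics/scene0.png

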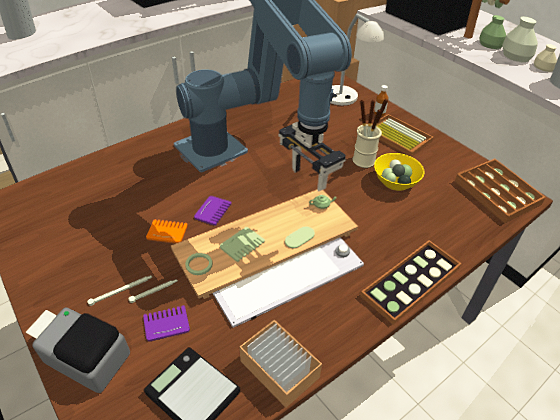

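View pics/side0.png

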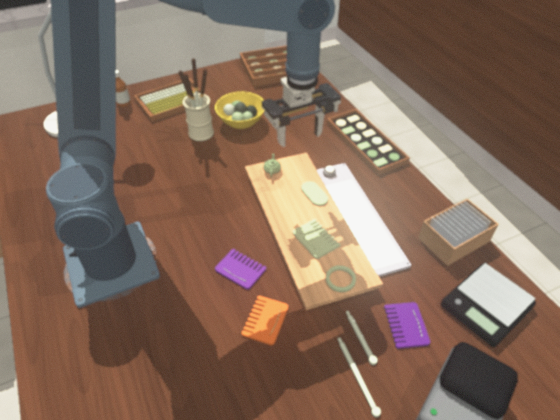

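View pics/wrist0.png

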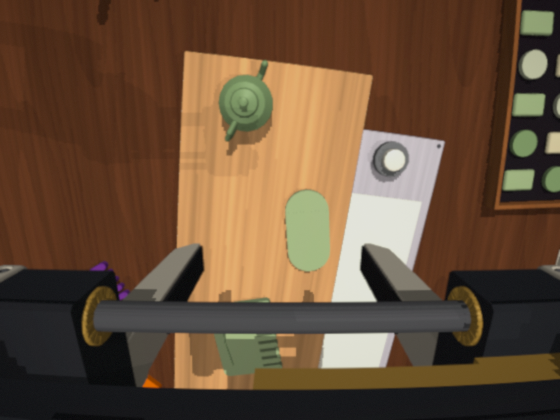

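The scene view shows the step running from (175,245)-(205,297) to the teapot at (319,202). The comb is at (243,245), teeth toward the pad, with the guasha at (300,238) and the bangle at (200,264). The button is at (342,250). The wrist view confirms that the teeth face the far edge, with the button at (394,160).

```bash
cat > h.py <<'E'
from cell import monitor, vision
import cv2, numpy as np
def cam(n,s=None):
    p=vision.camera_params(n)
    if n=='wrist':
        s=s or monitor.read_state(); T=np.eye(4); T[:3,:3]=s['eef_rot']; T[:3,3]=s['position']
        W=T@np.array(p['T_tool_cam'])
    else: W=np.linalg.inv(np.array(p['camera_from_world']))
    return np.array(p['camera_matrix']),np.array(p['dist_coeffs']),W
def plane(c,px,z):
    K,d,W=c
    u=cv2.undistortPoints(np.array(px,float).reshape(-1,1,2),K,d).reshape(-1,2)
    r=np.c_[u,np.ones(len(u))]@W[:3,:3].T
    return W[:3,3]+r*((z-W[2,3])/r[:,2])[:,None]
def proj(c,P):
    K,d,W=c; M=np.linalg.inv(W)
    return cv2.projectPoints(np.array(P,float).reshape(-1,1,3),cv2.Rodrigues(M[:3,:3])[0],M[:3,3],K,d)[0].reshape(-1,2)
E
python3 - <<'E'
from h import *
w=cam('wrist'); s=cam('scene'); d=cam('side')
f=lambda n,c,p,z:print(n,np.round(plane(c,p,z)[:,:2],3).tolist())
f('w step corners (near,far)',w,[(185,52),(370,75)],.04)
f('w button',w,[(394,160)],.033); f('w guasha c, inner, outer end',w,[(308,230),(308,190),(310,271)],.047); f('w teapot',w,[(246,102)],.06)
f('w comb back corner, root',w,[(217,333),(262,332)],.048)
f('s step BL(near robot),BR far, TR far',s,[(175,245),(205,297),(357,226)],.04)
f('s comb',s,[(243,245)],.048); f('s bangle',s,[(200,264)],.05); f('s btn',s,[(342,247)],.033)
f('d step near R, far R, near L, far L',d,[(310,304),(380,288),(245,163),(308,153)],.04)
f('d comb',d,[(318,238)],.048); f('d bangle',d,[(341,278)],.05); f('d btn',d,[(330,170)],.033)
E
```

```text
w step corners (near,far) [[0.449, 0.152], [0.644, 0.129]]
w button [[0.679, 0.039]]
w guasha c, inner, outer end [[0.581, -0.041], [0.58, 0.007], [0.585, -0.093]]
w teapot [[0.514, 0.1]]
w comb back corner, root [[0.467, -0.182], [0.525, -0.18]]
s step BL(near robot),BR far, TR far [[0.392, -0.349], [0.599, -0.373], [0.645, 0.129]]
s comb [[0.513, -0.195]]
s bangle [[0.503, -0.33]]
s btn [[0.677, 0.039]]
d step near R, far R, near L, far L [[0.395, -0.364], [0.568, -0.398], [0.452, 0.161], [0.647, 0.119]]
d comb [[0.505, -0.202]]
d bangle [[0.494, -0.338]]
d btn [[0.674, 0.027]]
```

send_rows --deltas '[[[-10,-16,0,0,0,-0.12,50],[-20,-32,0,0,0,-0.24,50],[-30,-48,0,0,0,-0.36,50],[-40,-64,0,0,0,-0.48,50],[-50,-80,0,0,0,-0.6,50],[-60,-96,0,0,0,-0.72,50],[-70,-112,0,0,0,-0.84,50],[-80,-128,0,0,0,-0.96,50],[-90,-144,0,0,0,-1.08,50],[-100,-160,0,0,0,-1.2,50],[-110,-175,0,0,0,-1.32,50],[-120,-190,0,0,0,-1.44,50]]]'

```text
t: 1.15
position: [0.4293, -0.1906, 0.2184]
eef_rot: [[-0.992, -0.0, 0.124], [-0.124, 0.0, -0.992], [0.0, -1.0, -0.0]]
contact_force: [0.4, -0.2, -1.3]
gripper_width: 0.0499
```

send_rows --deltas '[[[0,0,0,0,0,-0.12,50],[0,0,0,0,0,-0.24,50],[0,0,0,0,0,-0.25,50],[0,0,0,0,0,-0.25,50]]]'

```text
t: 1.48
position: [0.4298, -0.1899, 0.2185]
eef_rot: [[-0.993, -0.0, -0.116], [0.116, 0.0, -0.993], [0.0, -1.0, -0.0]]
contact_force: [0.1, -0.3, -0.5]
gripper_width: 0.0499
```

Run:
```python
from h import *
s=monitor.read_state(); print(s['t'],s['position'],np.round(s['eef_rot'],3).tolist(),s['gripper_width'],s['joint_pos'])
im=vision.snapshot('wrist'); cv2.imwrite('pics/w1.png',im)
```

```text
1.4833 [ 0.42981841 -0.18992579  0.21847416] [[-0.993, -0.0, -0.116], [0.116, 0.0, -0.993], [0.0, -1.0, -0.0]] 0.049933384111748406 [-6.54139020e-01  1.13606494e-01  1.71632332e+00  4.07982559e-05
  1.31214791e+00  1.03328187e+00]
```

View pics/w1.png

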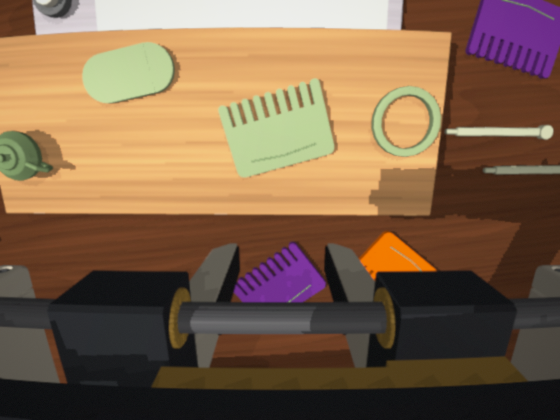

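The comb is clear, at about (220-335, 80-177): back corners (243,177) and (334,150), tooth tips (222,113) to (318,80). The far edge runs from (0,38) to (450,31).

```bash
cat >> h.py <<'E'
def line(im,box,cols,sgn,thr=None):
    pass
E
python3 - <<'E'
from h import *
im=cv2.imread('pics/w1.png'); c=cam('wrist')
# far edge: strongest vertical gradient wood/pad
g=im[:,:,0].astype(int)  # blue: wood low, pad high
pts=[]
for x in range(60,390,15):
    col=g[15:50,x]; k=np.argmax(np.abs(np.diff(col))); pts.append((x,15+k+.5))
print(pts[::4])
E3=plane(c,pts,.04)[:,:2]
vx,vy,x0,y0=cv2.fitLine(E3.astype(np.float32),2,0,.01,.01).ravel(); print('edge dir',vx,vy,x0,y0, np.abs((E3-[x0,y0])@[-vy,vx]).max())
hsv=cv2.cvtColor(im,cv2.COLOR_BGR2HSV); 
m=cv2.inRange(hsv,(30,40,90),(75,255,255)); m[220:]=0
m=cv2.morphologyEx(m,cv2.MORPH_OPEN,np.ones((3,3)))
for k in cv2.findContours(m,cv2.RETR_EXTERNAL,cv2.CHAIN_APPROX_NONE)[0]:
    if cv2.contourArea(k)<300: continue
    P=plane(c,k.reshape(-1,2),.048)[:,:2].astype(np.float32)
    r=cv2.minAreaRect(P*1000); print(cv2.contourArea(k),cv2.boundingRect(k),r, np.round(cv2.boxPoints(r)).tolist())
f=lambda n,p,z:print(n,np.round(plane(c,p,z)[:,:2],4).tolist())
f('step rear R, far R',[(432,214),(450,32)],.04)
E
```

```text
[(60, np.float64(32.5)), (120, np.float64(29.5)), (180, np.float64(27.5)), (240, np.float64(26.5)), (300, np.float64(27.5)), (360, np.float64(28.5))]
edge dir 0.12097512 0.9926555 0.6124781 -0.1430159 0.0005537008732253494
1516.0 (0, 132, 49, 48) ((513.916748046875, 105.85430908203125), (55.15183639526367, 60.17259216308594), 8.168375968933105) [[482.0, 132.0], [491.0, 72.0], [545.0, 80.0], [537.0, 140.0]]
3623.0 (372, 87, 69, 69) ((496.28314208984375, -331.4270935058594), (74.0389633178711, 70.81564331054688), 84.01007843017578) [[457.0, -365.0], [528.0, -372.0], [535.0, -298.0], [465.0, -291.0]]
6493.0 (219, 79, 115, 98) ((502.93646240234375, -193.14231872558594), (78.8312759399414, 109.16323852539062), 8.767459869384766) [[456.0, -145.0], [472.0, -253.0], [550.0, -241.0], [534.0, -133.0]]
4047.5 (83, 43, 91, 60) ((579.4598388671875, -44.67496109008789), (50.10538864135742, 99.78275299072266), 3.7820332050323486) [[551.0, 3.0], [558.0, -96.0], [608.0, -93.0], [601.0, 7.0]]
step rear R, far R [[0.3867, -0.3647], [0.5832, -0.3841]]
```

send_rows --deltas '[[[4,1,-35,0,0,-0.005,45],[4,1,-70,0,0,-0.005,45],[4,1,-105,0,0,-0.005,45],[4,1,-130,0,0,-0.005,45],[4,1,-150,0,0,-0.005,45],[4,1,-163,0,0,-0.005,45],[4,1,-171,0,0,-0.005,45],[4,1,-175,0,0,-0.005,45],[4,1,-175,0,0,-0.005,45],[4,1,-175,0,0,-0.005,45]]]'

```text
t: 2.37
position: [0.4345, -0.1892, 0.0442]
eef_rot: [[-0.992, 0.001, -0.123], [0.123, -0.001, -0.992], [-0.001, -1.0, 0.0]]
contact_force: [-0.1, 0.1, -0.1]
gripper_width: 0.0452
```

send_rows --deltas '[[[5,-0.6,-1,0,0,0,45],[10,-1.2,-1,0,0,0,45],[15,-1.8,-1,0,0,0,45],[20,-2.4,-1,0,0,0,45],[25,-3,-1,0,0,0,45],[30,-3.6,-1,0,0,0,45],[35,-4.3,-1,0,0,0,45],[40,-4.9,-1,0,0,0,45],[45,-5.5,-1,0,0,0,45],[50,-6.1,-1,0,0,0,45],[55,-6.7,-1,0,0,0,45],[60,-7.3,-1,0,0,0,45]]]'

```text
t: 3.37
position: [0.4945, -0.1965, 0.0426]
eef_rot: [[-0.992, 0.0, -0.124], [0.124, -0.0, -0.992], [-0.0, -1.0, 0.0]]
contact_force: [-0.7, -0.4, 0.7]
gripper_width: 0.0448
```

Run:
```python
from h import *
s=monitor.read_state(); print(s['t'],s['position'],s['contact_force'])
for n in ['wrist','scene']: cv2.imwrite(f'pics/{n}2.png',vision.snapshot(n))
```

```text
3.3667 [ 0.49453215 -0.19645586  0.04258925] [-0.6883249  -0.35414983  0.73611076]
```

View pics/wrist2.png

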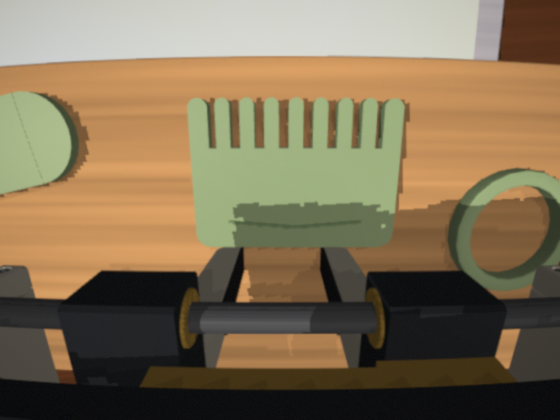

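The comb is square against both fingers. Slot bottoms are at row ~148, columns 210-385, and the far edge is at row ~60.

```bash
cat >> h.py <<'E'
def measure(fn,c,edge_rows,e0=None,box=(160,60,430,262)):
    im=cv2.imread(fn); hsv=cv2.cvtColor(im,cv2.COLOR_BGR2HSV)
    u=np.array([.9927,-.1210]); v=np.array([.1210,.9927]); O=np.array([.6125,-.1430])
    g=im[:,:,0].astype(int); a,b=edge_rows
    pts=[(x,a+np.argmax(np.abs(np.diff(g[a:b,x])))+1) for x in range(60,460,10)]
    E=plane(c,pts,.04)[:,:2]-O; print('edge: x at left/right',np.round(1000*np.polyval(np.polyfit(E@v,E@u,1),[-.02,-.12]),2),'resid',np.std(E@u)*1000)
    m=cv2.inRange(hsv,(30,40,60),(75,255,255)); x0,y0,x1,y1=box
    k=np.zeros_like(m); k[y0:y1,x0:x1]=m[y0:y1,x0:x1]
    n,l,st,_=cv2.connectedComponentsWithStats(k); j=1+np.argmax(st[1:,4]); k=(l==j).astype(np.uint8)
    ct=cv2.findContours(k,cv2.RETR_EXTERNAL,cv2.CHAIN_APPROX_NONE)[0]; ct=max(ct,key=cv2.contourArea)
    P=(plane(c,ct.reshape(-1,2),.048)[:,:2]-O)*1000; S=np.c_[P@u,P@v].astype(np.float32)
    print('comb extents x',S[:,0].min(),S[:,0].max(),'y',S[:,1].min(),S[:,1].max(), 'rect',cv2.minAreaRect(S))
    for d in [ (S[i]) for i in [0]]: pass
    h=cv2.convexHull(ct,returnPoints=False); 
    df=cv2.convexityDefects(ct,h); r=[ct[q[2],0] for q in df[:,0] if q[3]>256*12]
    R=(plane(c,r,.048)[:,:2]-O)*1000; R=np.c_[R@u,R@v]; R=R[np.argsort(R[:,1])]; print('slots',np.round(R,1).tolist())
    if len(R)>2: print('roots x at ends',np.polyval(np.polyfit(R[:,1],R[:,0],1),[R[:,1].mean()-45,R[:,1].mean()+45]))
E
python3 - <<'E'
from h import *
measure('pics/wrist2.png',cam('wrist'),(45,80))
E
```

```text
edge: x at left/right [0.79 0.84] resid 0.13425272984767175
comb extents x -99.935104 -20.069433 y -129.68515 -20.044798 rect ((-60.03025436401367, -74.8200454711914), (109.61858367919922, 79.76394653320312), 89.91051483154297)
slots [[-44.9, -116.8], [-45.0, -106.3]]
```

send_rows --deltas '[[[4,-0.5,0,0,0,0,45],[9,-1.1,0,0,0,0,45],[14,-1.7,0,0,0,0,45],[19,-2.3,0,0,0,0,45],[24,-2.9,0,0,0,0,45],[29,-3.5,0,0,0,0,45],[33,-4,0,0,0,0,45],[36.5,-4.4,0,0,0,0,45],[39,-4.7,0,0,0,0,45],[41,-5,0,0,0,0,45],[42,-5.1,0,0,0,0,45],[42,-5.1,0,0,0,0,45]]]'

```text
t: 4.47
position: [0.5363, -0.2014, 0.0427]
eef_rot: [[-0.992, 0.0, -0.124], [0.124, -0.0, -0.992], [-0.0, -1.0, 0.0]]
contact_force: [0.1, 0.5, 0.1]
gripper_width: 0.0449
```

Run:
```python
from h import *
s=monitor.read_state(); print(s['t'],s['position'],s['contact_force'])
cv2.imwrite('pics/wrist3.png',vision.snapshot('wrist'))
measure('pics/wrist3.png',cam('wrist',s),(100,200))
```

```text
4.4667 [ 0.53631344 -0.20143035  0.04267768] [0.14738713 0.50876157 0.06863813]
edge: x at left/right [ 7.62 14.03] resid 9.504820957944695
comb extents x -58.55271 21.28788 y -129.64786 -19.64674 rect ((-18.670581817626953, -74.6128921508789), (109.99930572509766, 79.74407196044922), 89.90296173095703)
slots [[-3.6, -116.4], [-3.6, -105.5]]
```

View pics/wrist3.png

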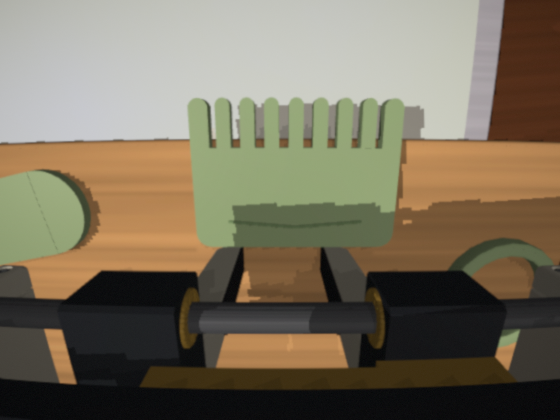

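The slot bottoms are at row ~148. The edge is at row ~140 beside the comb, so the roots are still a few mm short.

Run:
```python
from h import *
im=cv2.imread('pics/wrist3.png'); c=cam('wrist'); g=im[:,:,0].astype(int)
u=np.array([.9927,-.1210]); v=np.array([.1210,.9927]); O=np.array([.6125,-.1430])
xs=list(range(90,180,6))+list(range(410,480,6))
p=[(x,130+np.argmax(np.abs(np.diff(g[130:152,x])))+1) for x in xs]; print(p[::4])
E=(plane(c,p,.04)[:,:2]-O)*1000; print(np.round(np.c_[E@v,E@u],1)[::3].tolist()); print(np.polyval(np.polyfit(E@v,E@u,1),[-29,-120]))
```

```text
[(90, np.int64(141)), (114, np.int64(140)), (138, np.int64(140)), (162, np.int64(139)), (416, np.int64(139)), (440, np.int64(139)), (464, np.int64(139))]
[[38.6, 0.7], [28.1, 1.0], [17.8, 0.8], [7.7, 0.7], [-2.4, 1.1], [-137.3, 0.9], [-147.4, 1.0], [-157.6, 1.2], [-167.9, 1.3]]
[0.9047487 1.0473012]
```

send_rows --deltas '[[[1,-0.1,0,0,0,0,45],[2,-0.2,0,0,0,0,45],[3,-0.4,0,0,0,0,45],[4,-0.5,0,0,0,0,45],[4.5,-0.5,0,0,0,0,45],[4.5,-0.5,0,0,0,0,45],[0,0,0,0,0,0,45],[-10,1.2,0,0,0,0,45],[-25,3,0,0,0,0,45],[-30,3.6,10,0,0,0,45],[-30,3.6,45,0,0,0,45],[-30,3.6,80,0,0,0,45]]]'

```text
t: 5.52
position: [0.5046, -0.197, 0.1228]
eef_rot: [[-0.992, -0.003, -0.124], [0.124, 0.002, -0.992], [0.003, -1.0, -0.002]]
contact_force: [0.5, -1.0, -0.2]
gripper_width: 0.0445
```

Run:
```python
from h import *
s=monitor.read_state(); print(s['t'],s['position'],s['contact_force'])
cv2.imwrite('pics/wrist4.png',vision.snapshot('wrist')); c=cam('wrist')
u=np.array([.9927,-.1210]); v=np.array([.1210,.9927]); O=np.array([.6125,-.1430])
print(proj(c,[[*(O+u*a/1000+v*b/1000),.045] for a,b in [(0,-20),(0,-130),(-55,-75)]]))
```

```text
5.5167 [ 0.50456563 -0.19700816  0.12278715] [ 0.46157072 -1.01295624 -0.16181427]
[[219.10519063 102.3397226 ]
 [358.37117708 102.24334869]
 [288.61805812 171.53749057]]
```

View pics/wrist4.png

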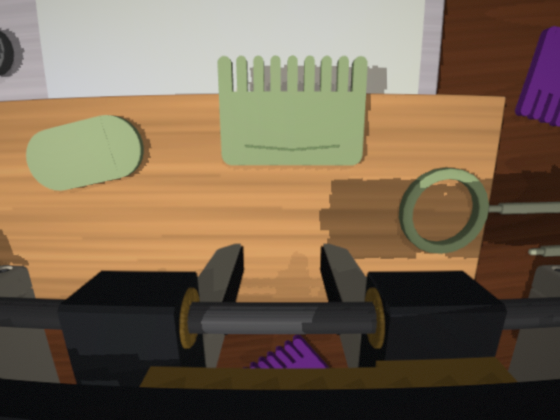

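send_rows --deltas '[[[0,0,0,0,0,0,0],[0,0,0,0,0,0,0],[0,0,0,0,0,0,0],[0,0,0,0,0,0,0]]]'

```text
t: 5.9
position: [0.5052, -0.1972, 0.1214]
eef_rot: [[-0.992, -0.002, -0.124], [0.124, 0.001, -0.992], [0.002, -1.0, -0.001]]
contact_force: [-0.5, -0.7, -0.3]
gripper_width: 0.023
```

Run:
```python
from h import *
c=cam('wrist'); s=monitor.read_state(); print(s['position'])
cv2.imwrite('pics/wrist5.png',vision.snapshot('wrist')); im=cv2.imread('pics/wrist5.png'); g=im[:,:,0].astype(int)
u=np.array([.9927,-.1210]); v=np.array([.1210,.9927]); O=np.array([.6125,-.1430])
p=[(x,85+np.argmax(np.abs(np.diff(g[85:108,x])))+1) for x in list(range(120,212,6))+list(range(390,420,6))]; print(p[::4])
E=(plane(c,p,.04)[:,:2]-O)*1000; print('edge',np.polyval(np.polyfit(E@v,E@u,1),[-29,-120]), np.std(E@u))
# slot bottoms: green (comb) vs pad brightness, per slot column
hsv=cv2.cvtColor(im,cv2.COLOR_BGR2HSV); m=cv2.inRange(hsv,(30,50,60),(75,255,255))
r=[]
for x in range(222,366):
    col=m[75:110,x]; z=np.flatnonzero(col==0)
    if len(z) and col[-1] and z.max()>8: r.append((x,75+z.max()+1))
R=(plane(c,r,.048)[:,:2]-O)*1000; S=np.c_[R@v,R@u]; print(r[::4]); print(np.round(S[::4],1).tolist())
btn=plane(c,[(2,52)],.033); print(btn)
measure('pics/wrist5.png',c,(85,108),box=(200,40,390,180))
```

```text
[ 0.5052006  -0.19723105  0.12143392]
[(120, np.int64(97)), (144, np.int64(96)), (168, np.int64(95)), (192, np.int64(95)), (390, np.int64(95)), (414, np.int64(95))]
edge [0.02964596 0.02121903] 0.2595071860220338
[(232, np.int64(92)), (236, np.int64(92)), (250, np.int64(92)), (265, np.int64(92)), (269, np.int64(92)), (284, np.int64(92)), (298, np.int64(92)), (302, np.int64(92)), (316, np.int64(92)), (331, np.int64(92)), (335, np.int64(92)), (350, np.int64(92))]
[[-30.2, 0.9], [-33.1, 0.8], [-43.5, 0.7], [-54.6, 0.7], [-57.6, 0.7], [-68.7, 0.6], [-79.0, 0.6], [-82.0, 0.6], [-92.3, 0.6], [-103.4, 0.7], [-106.4, 0.7], [-117.5, 0.8]]
[[0.67117049 0.01123495 0.033     ]]
edge: x at left/right [1.09 1.34] resid 1.9853631660659634
comb extents x -53.35267 25.560043 y -129.55815 -19.684742 rect ((-13.92519760131836, -74.57972717285156), (109.84662628173828, 78.863037109375), 89.87908935546875)
slots [[0.6, -92.3], [0.6, -81.2], [0.7, -44.3]]
roots x at ends [0.57266042 0.76306435]
```

send_rows --deltas '[[[0,0,15,0,0,0,0],[5,10,30,0,0,0,0],[15,35,30,0,0,0,0],[25,60,30,0,0,0,0],[35,85,30,0,0,0,0],[45,110,30,0,0,0,0],[55,135,30,0,0,0,0],[65,160,30,0,0,0,0],[75,185,30,0,0,0,0],[85,210,30,0,0,0,0],[92,230,30,0,0,0,0],[95,240,30,0,0,0,0]]]'

```text
t: 6.95
position: [0.601, 0.0448, 0.1513]
eef_rot: [[-0.993, -0.002, -0.122], [0.122, 0.001, -0.993], [0.002, -1.0, -0.001]]
contact_force: [-0.2, -0.2, 0.5]
gripper_width: 0.0007
```

send_rows --deltas '[[[0,0,0,0,0,0,0],[0,0,0,0,0,0,0],[0,0,0,0,0,0,0]]]'

```text
t: 7.2
position: [0.6005, 0.0412, 0.1522]
eef_rot: [[-0.992, -0.001, -0.124], [0.124, -0.001, -0.992], [0.001, -1.0, 0.001]]
contact_force: [0.2, -0.3, 0.3]
gripper_width: 0.0003
```

Run:
```python
from h import *
c=cam('wrist'); s=monitor.read_state(); print(s['position'],s['gripper_width'])
cv2.imwrite('pics/wrist6.png',vision.snapshot('wrist'))
sc=cam('scene'); print('bowl',plane(sc,[(400,172)],.05),'pot base',plane(sc,[(366,160)],.0))
print(proj(c,[[.679,.039,.033]]))
```

```text
[0.60051063 0.04115503 0.15220173] 0.00026549021394040164
bowl [[0.5529734  0.42239122 0.05      ]] pot base [[0.39442702 0.42662621 0.        ]]
[[273.27842168 123.98287604]]
```

View pics/wrist6.png

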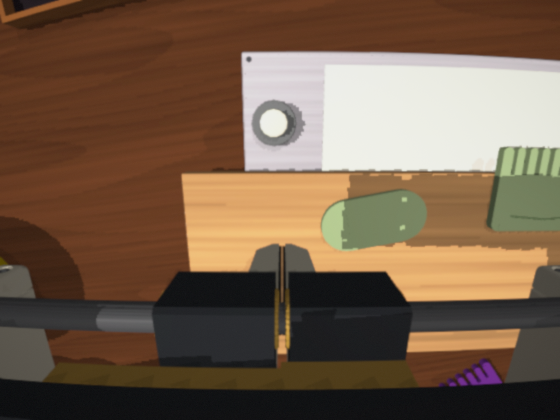

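The button is at (274,123), as predicted, so I'll use (0.679, 0.039). The bowl and pot are far off.

send_rows --deltas '[[[25,-1,0,0,0,0,0],[50,-2,0,0,0,0,0],[78.5,-2,-10,0,0,0,0],[78.5,-2,-40,0,0,0,0],[78.5,-2,-70,0,0,0,0],[78.5,-2,-95,0,0,0,0],[78.5,-2,-108,0,0,0,0],[78.5,-2,-112,0,0,0,0],[78.5,-2,-112,0,0,0,0]]]'

```text
t: 8.0
position: [0.6789, 0.0394, 0.04]
eef_rot: [[-0.992, -0.002, -0.125], [0.125, 0.0, -0.992], [0.002, -1.0, 0.0]]
contact_force: [-0.7, 0.4, 0.1]
gripper_width: 0.0003
```

send_rows --deltas '[[[0,0,-2,0,0,0,0],[0,0,-4,0,0,0,0],[0,0,-6,0,0,0,0],[0,0,-8,0,0,0,0],[0,0,-9,0,0,0,0],[0,0,-9,0,0,0,0],[0,0,-9,0,0,0,0]]]'

```text
t: 8.58
position: [0.6801, 0.0402, 0.0322]
eef_rot: [[-0.992, 0.001, -0.124], [0.124, -0.0, -0.992], [-0.001, -1.0, -0.0]]
contact_force: [0.6, -0.1, 1.0]
gripper_width: 0.0005
```

send_rows --deltas '[[[0,0,-1,0,0,0,0],[0,0,-2,0,0,0,0],[0,0,-3,0,0,0,0],[0,0,-4,0,0,0,0],[0,0,-4,0,0,0,0],[0,0,-4,0,0,0,0]]]'

```text
t: 9.08
position: [0.6801, 0.0403, 0.0283]
eef_rot: [[-0.992, 0.001, -0.124], [0.124, -0.0, -0.992], [-0.001, -1.0, -0.0]]
contact_force: [1.0, 0.3, 5.0]
gripper_width: 0.0006
```

send_rows --deltas '[[[0,0,-1,0,0,0,0],[0,0,-2,0,0,0,0],[0,0,-2,0,0,0,0],[0,0,-2,0,0,0,0]]]'

```text
t: 9.42
position: [0.6801, 0.0403, 0.0281]
eef_rot: [[-0.992, 0.002, -0.124], [0.124, -0.0, -0.992], [-0.002, -1.0, -0.0]]
contact_force: [-3.4, 0.2, 15.0]
gripper_width: -0.0003
```

It bottomed out at z=28.1 mm, which is the full 5 mm of travel, at 15 N. Next I'll check the light, then let go.

Run:
```python
from h import *
im=vision.snapshot('scene'); cv2.imwrite('pics/scene7.png',im)
a=cv2.imread('pics/scene0.png'); print(a[285:300,260:290].mean((0,1)),im[285:300,260:290].mean((0,1)))
```

```text
[248.47555556 252.29555556 252.95333333] [201.23777778 214.99111111 219.48      ]
```

send_rows --deltas '[[[0,0,4,0,0,0,0],[0,0,10,0,0,0,0],[0,0,35,0,0,0,0],[0,0,70,0,0,0,0],[0,0,105,0,0,0,0],[-25,0,125,0,0,0,0],[-55,0,125,0,0,0,0],[-78,0,125,0,0,0,0],[-78,0,125,0,0,0,0],[-78,0,125,0,0,0,0],[-78,0,125,0,0,0,0]]]'

```text
t: 10.38
position: [0.6018, 0.0402, 0.1505]
eef_rot: [[-0.992, -0.0, -0.124], [0.124, 0.0, -0.992], [0.0, -1.0, -0.0]]
contact_force: [-0.5, 0.3, 1.6]
gripper_width: 0.0001
```

Run:
```python
from h import *
s=monitor.read_state(); print(s['t'],s['position'],s['contact_force'])
a=vision.snapshot('scene'); b=vision.snapshot('wrist')
print(a[285:300,260:290].mean((0,1)))
cv2.imwrite('pics/fin.png',np.vstack([cv2.resize(a[170:330,150:430],(560,320)),b[:260]]))
```

```text
10.3833 [0.60183655 0.04017313 0.1505264 ] [-0.47633156  0.33030023  1.56495219]
[248.58444444 252.43777778 252.94666667]
```

View pics/fin.png

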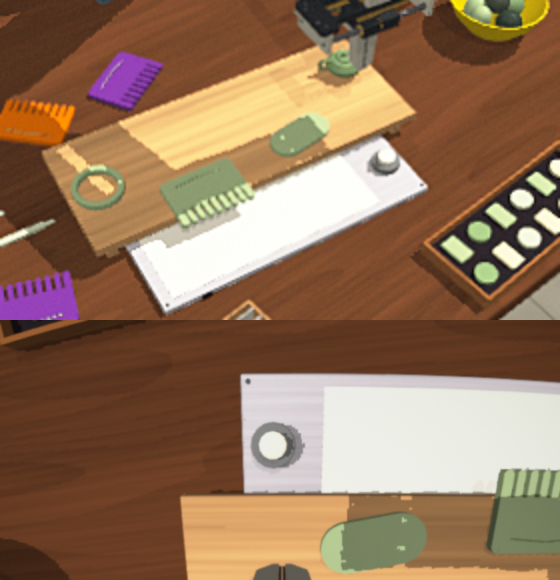

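The view shows the teeth over the pad, the button back up at (272,446) and the guasha, bangle and teapot undisturbed. The hand is clear.

```bash
python3 -c "
from cell import workorder
print(workorder.close_job())"
```

```text
the job is handed in; nothing more can be done
None
```

The job is handed in, at about 10.5 s of the 42 s allowed. The comb is in place, and the button was pressed right down and let go.

- **Comb:** I pushed it with both fingertips against its back, which also squared it to the step. After I backed off, the wrist camera put the line of tooth roots about 0.6–0.8 mm past the edge at both ends (the limit is 7 mm). The comb was square to within about 0.002 rad, and it looked flat in the last pictures.
- **Button:** the closed fingers pressed it until it stopped at a tip height of 28.1 mm, about 4.9 mm of travel, at 15 N. It looked back up after release.
- **Other pieces:** the scraping board, bangle and teapot looked unmoved in the last pictures. I checked this by eye and did not measure it. The hand finished clear, about 150 mm above the table.
- **Not confirmed:** I never saw the light come on. The one brightness patch I checked on the pad was the same before and after the press. It was darker during the press, probably from the arm's shadow. That the press worked rests on the travel and force alone. One edge reading was also off by about 10 mm because the comb covered part of the edge. I re-measured it beside the comb and got 1 mm.

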